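# Load the bottle shaker in balance and hold its run paddle half way

### The arm

A 6-joint arm with a two-finger parallel gripper is mounted at the origin on a cart in front of the work surface, level with it; the furniture and walls round the work are solid. World frame = base frame: x ahead of the robot, y to its left, z up, the work surface at z = 0. Lengths are in mm, angles in rad, forces in N, time in s.
With the tool pointing down it reaches from about 350 to 775 mm from the base axis. Payload 7.3 kg.
Tool frame: the origin (TCP) lies on the mounting face of the last link; the fingertips stand 178 mm ahead of it and the grasp point (between the pads) lies 159 mm ahead of it; z points along the fingers, y is the line along which they close (so a half turn about z gives the same grasp; the last joint's range is limited). The gripper opens to 92 mm and grips with 3 to 60 N. Pads are 19 mm wide; open, the fingers measure 130 mm over their backs; the gripper's body (75 mm by 190 mm) begins 47 mm behind the grasp point.
Start: joints at [1.092, 0.342, 1.524, -0, 1.275, -0.146], TCP at [171.491, 496.204, 404.741] pointing down, gripper open.
Joint ranges: [-2.53, 2.53], [-0.77, 2.02], [0.04, 2.7], [-1, 4.14], [0.28, 2.66], [-3.11, 3.11]. Speed limits (rad/s): [2.57, 2.57, 3.14, 3.14, 3.14, 3.14].

### API

Orientations are given as [roll, pitch, yaw] about the fixed x, y, z axes, in that order (R = Rz(yaw) Ry(pitch) Rx(roll)).
In Python, from plant import bot, eyes, workorder, get_obs gives the robot as it stands (bot), with the cameras (eyes), the readings as plain functions and the job (workorder).
- The arm moves only by the shell command python3 shift.py 'ROWS'. ROWS is a JSON object whose key "deltas" holds a list of rows, 1 to 5 of them, each of 5 numbers: the finger opening in mm, then dx, dy, dz in parts of the range, where 1.0 means 800 mm, then a turn about the tool's z in parts of the range, where 1.0 means 90 degrees; each row is the pose to reach, as a shift and turn from the pose commanded when the command began, along the tool's axes at that moment; what a row does not reach only later rows make up. A row lasts 1/8 s, in which the tool goes at most 62.5 mm and 0.188 rad, less where a joint would pass 70% of its speed; a pose out of reach is approached as far as the arm can. The fingers move at their own pace and stop on an object; the grip force is fixed at half the most. Time passes only in rows, so rows that do not move let the fingers close. It prints the time, the measured TCP pose, the force, the opening and the grip force at its end. No shift or turn number may pass 1 either way. Input that does not fit is refused with a message, and nothing moves.
- get_obs(): the state, without advancing time (a new reading comes with each control period).
- eyes.capture(name): name is "side" or "top" or "wrist"; returns a dict with "color" (400x640x3 uint8, red, green, blue), "K" (3x3 intrinsics, pixels), "R" (3x3) and "t" (3): a world point X has camera coordinates R X + t. Camera axes: x right, y down, z forward; pixel columns grow to the right and rows downward; lengths in mm; the calibration is good to about 2 mm. A picture is of the moment at which its call begins. There is no depth.
- workorder.close_job(): hands the job in; it is judged then, once.
The state is a dict: "time": time; "joint_positions": joint angles; "dq": joint speeds; "tau": joint torques, N m; "tool_pos": TCP position; "tcp_rot": TCP orientation; "contact_force": force on the tool from outside, world axes, zero at the start; "moment": the same for the moment, N m; "grip_width": finger opening in mm; "finger_force": force on a finger pad.
Only numpy, scipy, OpenCV 4.12 (cv2) and the standard library are available. Lean on these libraries where they do the work, as an engineer would, in place of code of your own. Each camera call takes 0.05 s, during which the arm holds its last target. There are 200 camera calls.

### The job

Stand the two brown dropper bottles upright in the blue divided carrier of the bottle shaker, each fully down in a cell of its own and in diagonally opposite cells so that the load is balanced, and let go of them, without knocking either over. Only then press the yellow spring-loaded hold-to-run paddle down half way with the fingertips, so that its orange pointer stands in the green band, never as far as the red one, and finish while still holding it there: the program ends with the paddle held down. Leave the other things on the bench where they are.

Things in the scene. Friction and masses are not known exactly. Their poses are not given: they have to be found in the camera images.
- bottle_a: brown glass dropper bottle, 102 mm tall, about 70 g, standing on the bench: round body 33 mm in diameter up to 60 mm, tapering to a collar 24 mm in diameter at 70 to 77 mm, black rubber teat 13 mm in diameter on top; origin at the centre of its underside, z up its axis. Grip it across the body, for example 58 mm above its underside
- bottle_b: a second, identical dropper bottle; origin at the centre of its underside, z up its axis
- shaker: grey bottle shaker fixed to the bench, 150 (x) x 230 (y) mm, housing top 42 mm high, turned up to 0.3 rad. Origin at the centre of its underside, x to its back (away from the robot), y to its left. Left half: blue carrier, centre at y = +62 mm. Right half, y = -58 mm: the run paddle. Right of that, y = -96 mm: a white scale plate 20 mm wide, its top 112 mm above the bench
- cell_1 (a point): centre of the floor of the front left cell. The blue carrier is 100 x 100 mm with 2 x 2 open cells, each 44 x 44 mm inside, walls 4 mm thick; cell floors 50 mm and wall tops 82 mm above the bench
- cell_2 (a point): centre of the floor of the front right cell; on one diagonal with cell_4
- cell_3 (a point): centre of the floor of the back right cell; on one diagonal with cell_1
- cell_4 (a point): centre of the floor of the back left cell
- paddle (a joint): angle of the spring-loaded run paddle in rad: 0 released (up), growing as it is pressed, 0.40 on its stop, 0.20 half way. The pointer is in the green band (73 to 87 mm above the bench) from 0.13 to 0.27, in the red below it from 0.30. It springs back when let go; at the pad it takes about 4 N to start, 8 N half way, 12 N at the stop
- paddle_pad (a point): centre of the upper face of the yellow pad, 42 x 42 mm, at the paddle's front end; moves with it: 106 mm above the bench when released, 86 mm half way, about 67 mm on the stop. The hinge lies 100 mm behind it (shaker's +x), 80 mm above the bench, axis along the shaker's y. An orange pointer sticks out of the pad's right side in front of the scale plate
- steel_sample: bystander: round steel sample, 40 mm in diameter, 24 mm high; origin at the centre of its underside
- sample_box: bystander: clear plastic box, 44 x 62 x 23 mm; origin at the centre of its underside
- red_mount: bystander: round red resin specimen mount, 30 mm in diameter, 20 mm high; origin at the centre of its underside

How it is judged:
By the outcome, as a careful person would: the job done as asked, in the order asked, and still so for the second after the job is handed in, while the arm keeps its last pose, push and grip.
It also fails if it takes over 69 s, if anything falls off the work surface, if the arm or the gripper's body presses on something with over 40 N, if the wrist force passes 120 N, or if a joint passes its speed limit or range.

## Working session

There is one attempt and no reset: what is moved stays moved. The work goes in short steps, Python scripts to look and compute and a shell command to move; the robot and the scene stay as the last step left them, time stands still between calls to the robot, and variables do not carry over. Pictures are saved under pics/ and viewed, at most 10 in all, crops included, and the job is handed in when it is done.

```bash
ls; mkdir -p pics
python3 - <<'E'
from plant import bot, eyes, workorder, get_obs
import cv2,pickle
o=get_obs();print(o)
d={}
for n in("top","side"):
    c=eyes.capture(n);d[n]=c;cv2.imwrite(f"pics/{n}0.png",c["color"][:,:,::-1]);print(n,c["K"],c["R"],c["t"])
pickle.dump(d,open("cams.pkl","wb"))
E
```

```text
pics
plant.py
shift.py
{'time': 0.0, 'joint_positions': array([ 1.09203590e+00,  3.42754788e-01,  1.52503503e+00, -4.06362269e-05,
        1.27536556e+00, -1.46009231e-01]), 'dq': array([-0.00101972,  0.00268744,  0.00021789, -0.00075689, -0.00071465,
       -0.00131444]), 'tau': array([-5.28622677e-04, -4.31251752e+01, -2.44213057e+01,  7.18204002e-02,
        5.62207494e-02, -1.15008074e-04]), 'tool_pos': array([171.41609477, 496.08860766, 404.02180625]), 'tcp_rot': array([-3.14004091e+00, -1.88917706e-04,  2.80885318e+00]), 'contact_force': array([0.29624969, 0.67262585, 0.06334606]), 'moment': array([ 0.0170202 , -0.02397312,  0.00705187]), 'finger_force': 0.0, 'grip_width': 91.77894261767385}
top [[506.03787143   0.         326.29223655]
 [  0.         506.03787143 196.57553486]
 [  0.           0.           1.        ]] [[ 0.01694109 -0.99985572 -0.00123962]
 [-0.99331923 -0.01668878 -0.11418582]
 [ 0.11414865  0.00316577 -0.99345864]] [ -30.70417952  511.84662563 1580.42070592]
side [[378.40441842   0.         322.01112567]
 [  0.         378.40441842 202.22407835]
 [  0.           0.           1.        ]] [[ 0.93121589 -0.36443356  0.00501417]
 [-0.23004725 -0.59838587 -0.76747157]
 [ 0.28269281  0.71352823 -0.64106337]] [-461.764211    172.10203805 1088.68618563]
```

View pics/top0.png

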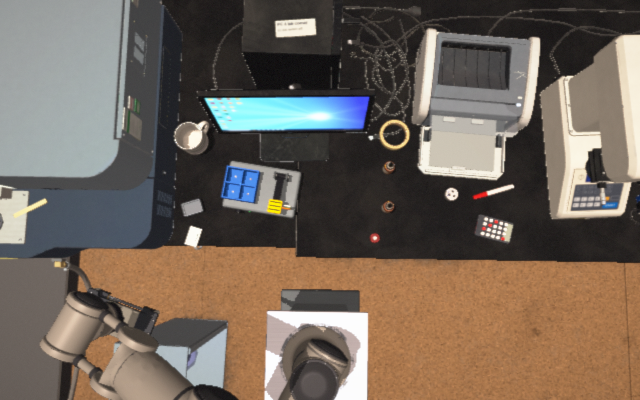

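View pics/side0.png

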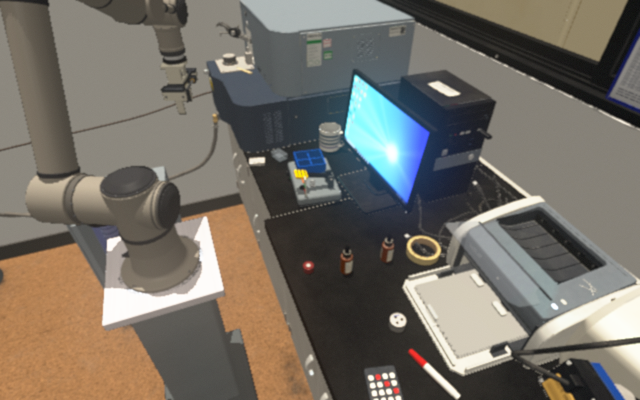

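The top view shows the shaker around (260,188) with its blue carrier at (241,183) and yellow pad at (275,207). The bottles are at about (389,167) and (388,207), and the monitor stands behind the shaker. The side view shows both bottles upright at about (388,250) and (347,262). I'll enlarge these next.

Run:
```python
import cv2,pickle,numpy as np
d=pickle.load(open("cams.pkl","rb"))
t=d["top"]["color"][:,:,::-1];s=d["side"]["color"][:,:,::-1]
r=lambda im,x,y,w,h,k:cv2.resize(im[y:y+h,x:x+w],None,fx=k,fy=k,interpolation=cv2.INTER_CUBIC)
a=r(t,215,150,90,70,6)   #540x420
b=r(t,370,150,40,70,6)   #240x420
cv2.imwrite("pics/crop_top.png",np.hstack([a,b]))
a=r(s,280,140,65,65,6)   #390
b=r(s,330,225,65,65,6)
cv2.imwrite("pics/crop_side.png",np.hstack([a,b]))
```

```text
(no output)
```

View pics/crop_top.png

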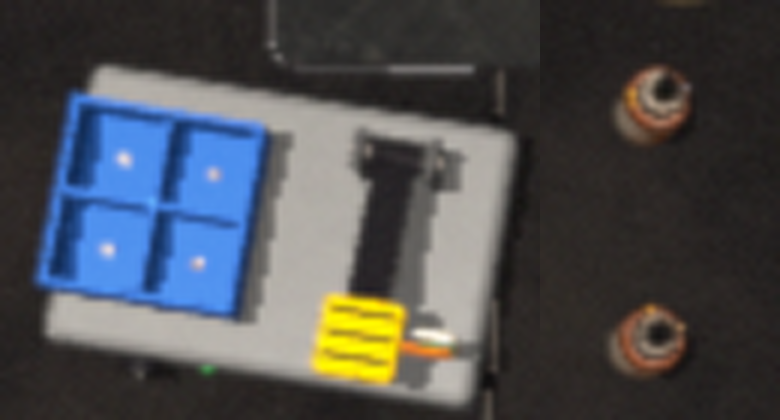

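View pics/crop_side.png

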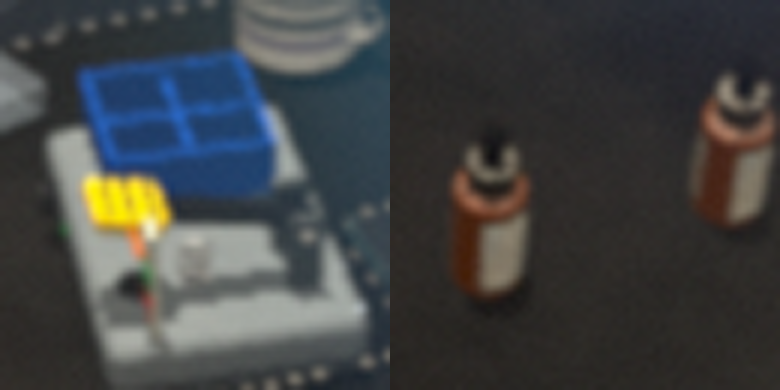

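The top crop has the cell floor dots at (123,159), (213,174), (198,263) and (107,249), and the pad centre at (359,338). The teats are at (663,88) and (658,331) in the top crop, and at (743,78) and (492,130) in the side crop.

```bash
cat > geo.py <<'E'
import numpy as np,pickle
d=pickle.load(open("cams.pkl","rb"))
def ray(c,u,v,z):
    R,t,K=c["R"],c["t"],c["K"];o=-R.T@t;q=R.T@np.linalg.solve(K,[u,v,1]);return o+q*(z-o[2])/q[2]
def tri(cs,uvs):
    A=[];b=[]
    for c,(u,v) in zip(cs,uvs):
        o=-c["R"].T@c["t"];q=c["R"].T@np.linalg.solve(c["K"],[u,v,1]);q/=np.linalg.norm(q);P=np.eye(3)-np.outer(q,q);A.append(P);b.append(P@o)
    return np.linalg.lstsq(np.vstack(A),np.hstack(b),rcond=None)[0]
def cr(x,y,x0,y0,k=6): return x0+(x+.5)/k-.5,y0+(y+.5)/k-.5
E
python3 - <<'E'
from geo import *
np.set_printoptions(precision=1,suppress=True)
T,S=d["top"],d["side"]
for n,x,y in(("c4",123,159),("c3",213,174),("c2",198,263),("c1",107,249)): print(n,ray(T,*cr(x,y,215,150),50))
P=np.array([ray(T,*cr(x,y,215,150),82) for x,y in((72,95),(267,125),(240,318),(38,285))]);print("rim",P,P.mean(0))
print("pad",ray(T,*cr(359,338,215,150),106))
print("housing",[ray(T,*cr(x,y,215,150),42) for x,y in((98,66),(515,132),(470,405),(45,335))])
for n,a,b in(("far",(663-540,88),(743-390,78)),("near",(658-540,331),(492-390,130))):
    ua=cr(*a,370,150);ub=cr(*b,330,225)
    print(n,ray(T,*ua,102),ray(S,*ub,102),tri((T,S),(ua,ub)))
# body base from side/top : body edges
for n,b in(("side far rim",(167,73)),):pass
E
```

```text
c4 [570.2 266.7  50. ]
c3 [563.  219.1  50. ]
c2 [515.7 225.4  50. ]
c1 [522.3 273.3  50. ]
rim [[598.2 288.4  82. ]
 [584.2 187.1  82. ]
 [484.  197.8  82. ]
 [499.2 301.9  82. ]] [541.4 243.8  82. ]
pad [472.4 134.  106. ]
housing [array([621. , 283.3,  42. ]), array([589.3,  61.4,  42. ]), array([444.2,  81.6,  42. ]), array([477.3, 305.7,  42. ])]
far [ 606.7 -215.7  102. ] [ 597.4 -233.1  102. ] [ 609.4 -217.7   83.3]
near [ 482.2 -213.5  102. ] [ 478.4 -221.6  102. ] [ 482.6 -214.4   93.3]
```

```bash
cat >> geo.py <<'E'
def go(x,y,z,yaw=3.006):
    "tool-axis shift from here to TCP target"
    from plant import bot, eyes, workorder, get_obs
    from scipy.spatial.transform import Rotation as Ro
    o=get_obs();R=Ro.from_euler("xyz",o["tcp_rot"]).as_matrix()
    s=R.T@(np.array([x,y,z])-o["tool_pos"])
    w=(yaw-o["tcp_rot"][2]+np.pi)%(2*np.pi)-np.pi
    print("shift",s.round(1),"turn",round(-w,3),"dist",np.linalg.norm(s).round(),"t",o["time"])
E
python3 - <<'E'
from geo import *
np.set_printoptions(precision=0,suppress=True)
T,S=d["top"],d["side"]
for n,a,b in(("TL",(200,97),(350,72)),("BL",(222,132),(345,125)),("TR",(374,95),(430,132)),("BR",(367,130),(413,203))): print(n,tri((T,S),(a,b)))
go(450,140,404)
E
```

```text
TL [726. 313. 345.]
BL [691. 288. 160.]
TR [ 741. -141.  349.]
BR [ 716. -147.  120.]
shift [-380. -246.    0.] turn -0.197 dist 452.0 t 0.1
```

The manual's scale: shifts go in shares of 800 mm and turns go in shares of 90 degrees. Converting my numbers, -380 mm / 800 = -0.475, -246 mm / 800 = -0.3075, -0.197 rad / 1.5708 = -0.1254.

```bash
python3 shift.py '{"deltas":[[92,-0.475,-0.3075,0,-0.1254],[92,-0.475,-0.3075,0,-0.1254],[92,-0.475,-0.3075,0,-0.1254],[92,-0.475,-0.3075,0,-0.1254],[92,-0.475,-0.3075,0,-0.1254]]}'
python3 - <<'E'
from geo import *
go(450,140,404)
E
```

```text
time: 0.72
tool_pos: [361.4, 252.8, 404.7]
tcp_rot: [3.141, -0.0, 3.006]
contact_force: [0.8, 0.5, 0.8]
grip_width: 92.0
finger_force: 0.0
shift [-103.1  -99.8    0.6] turn -0.0 dist 143.0 t 0.725
```

Scaled: -103 mm / 800 = -0.1288, -100 mm / 800 = -0.125.

```bash
python3 shift.py '{"deltas":[[92,-0.1288,-0.125,0,0],[92,-0.1288,-0.125,0,0],[92,-0.1288,-0.125,0,0],[92,-0.1288,-0.125,0,0]]}'
python3 - <<'E'
from geo import *
from plant import bot, eyes, workorder, get_obs
import cv2
c=eyes.capture("wrist");cv2.imwrite("pics/wrist1.png",c["color"][:,:,::-1]);pickle.dump(c,open("w1.pkl","wb"))
print(-c["R"].T@c["t"],c["R"][2])
go(470,-214,404)
E
```

```text
time: 1.23
tool_pos: [449.3, 141.0, 404.3]
tcp_rot: [3.142, -0.001, 3.003]
contact_force: [-0.4, 0.3, -0.1]
grip_width: 91.5
finger_force: 0.0
[365.05501714 151.69052692 385.03541695] [ 0.30386177 -0.04211495 -0.95178483]
shift [-6.950e+01 -3.497e+02  2.000e-01] turn -0.001 dist 357.0 t 1.275
```

View pics/wrist1.png

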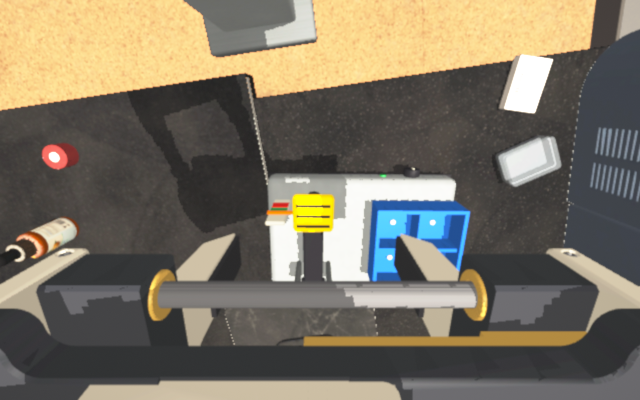

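The wrist view shows dots for c1 at (433,222), c2 at (393,222) and c3 at (390,258), the pad centre at (313,213), and the yellow/orange pointer on the left. I'll use these to refine the shaker pose while moving to the bottles.

```bash
python3 - <<'E'
from geo import *
np.set_printoptions(precision=1,suppress=True)
c=pickle.load(open("w1.pkl","rb"))
for n,u,v,z in(("c1",433,222,50),("c2",393,222,50),("c3",390,258,50),("pad",313.5,213,106),("padfl",334,194.5,106),("padfr",293,195,106)): print(n,ray(c,u,v,z))
E
python3 shift.py '{"deltas":[[92,-0.075,-0.4375,0,0],[92,-0.075,-0.4375,0,0],[92,-0.075,-0.4375,0,0],[92,-0.075,-0.4375,0,0],[92,-0.075,-0.4375,0,0]]}'
python3 - <<'E'
from geo import *
go(450,-214,404)
E
```

```text
c1 [522.  272.5  50. ]
c2 [515.3 224.2  50. ]
c3 [564.2 217.4  50. ]
pad [469.4 133.5 106. ]
padfl [452.9 156.3 106. ]
padfr [447.8 116.2 106. ]
time: 1.9
tool_pos: [459.6, -170.5, 405.0]
tcp_rot: [3.141, 0.0, 3.009]
contact_force: [1.3, -0.0, 0.1]
grip_width: 91.7
finger_force: 0.0
shift [  3.8 -44.4   0.9] turn 0.003 dist 45.0 t 1.9
```

Scaled: -44 mm / 800 = -0.055.

```bash
python3 shift.py '{"deltas":[[92,0,-0.055,0,0],[92,0,-0.055,0,0],[92,0,-0.055,0,0]]}'
python3 - <<'E'
from geo import *
from plant import bot, eyes, workorder, get_obs
import cv2
c=eyes.capture("wrist");cv2.imwrite("pics/wrist2.png",c["color"][:,:,::-1]);pickle.dump(c,open("w2.pkl","wb"))
E
```

```text
time: 2.28
tool_pos: [453.9, -212.5, 404.6]
tcp_rot: [3.141, -0.0, 3.007]
contact_force: [0.3, 0.4, 0.1]
grip_width: 91.6
finger_force: 0.0
```

View pics/wrist2.png

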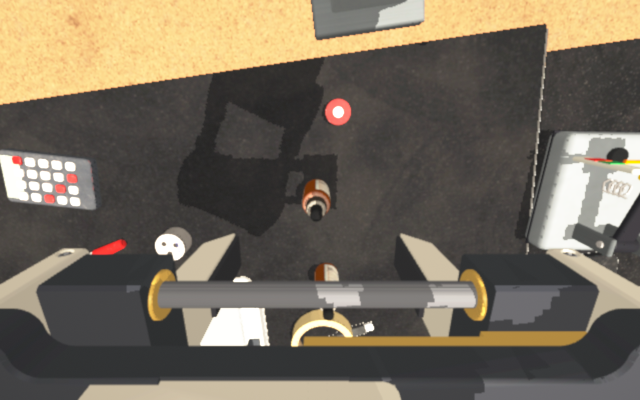

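The near bottle's teat is at about (316,213) and its body's near edge is at (317,180). The far bottle's near edge is at (326,264) and its teat at about (329,313).

Run:
```python
from geo import *
np.set_printoptions(precision=1,suppress=True)
c=pickle.load(open("w2.pkl","rb"))
for n,u,v,z in(("near teat",316,212,102),("near base edge",317,180,0),("left/right body",303,195,60),("",331,195,60),("far base edge",326,264,0),("far teat",329,313,102)): print(n,ray(c,u,v,z))
go(482.5,-214,300);go(482.5,-214,217)
```

```text
near teat [ 475.2 -217.3  102. ]
near base edge [ 468.1 -215.2    0. ]
left/right body [ 468.2 -231.5   60. ]
 [ 472.5 -199.6   60. ]
far base edge [ 596.1 -219.2    0. ]
far teat [ 599.8 -219.2  102. ]
shift [-28.5   2.  104.8] turn 0.002 dist 109.0 t 2.325
shift [-28.5   2.  187.8] turn 0.002 dist 190.0 t 2.325
```

Scaled: 188 mm / 800 = 0.235, 160 mm / 800 = 0.2.

```bash
python3 shift.py '{"deltas":[[92,-0.0338,0.0038,0.0625,0],[92,-0.0338,0.0038,0.1375,0],[92,-0.0338,0.0038,0.2,0],[92,-0.0338,0.0038,0.235,0],[92,-0.0338,0.0038,0.235,0]]}'
python3 - <<'E'
from geo import *
go(481,-215.5,216)
E
```

```text
time: 2.95
tool_pos: [480.7, -212.9, 215.2]
tcp_rot: [3.139, -0.004, 3.008]
contact_force: [-0.2, 0.4, 0.3]
grip_width: 91.5
finger_force: 0.0
shift [-0.6 -2.5 -0.8] turn 0.002 dist 3.0 t 2.95
```

Scaled: -2 mm / 800 = -0.0025, -1 mm / 800 = -0.0013.

```bash
python3 shift.py '{"deltas":[[92,0,-0.0025,-0.0013,0],[60,0,-0.0025,-0.0013,0],[30,0,-0.0025,-0.0013,0],[20,0,-0.0025,-0.0013,0],[20,0,-0.0025,-0.0013,0]]}'
python3 shift.py '{"deltas":[[20,0,0,0,0],[20,0,0,0,0],[20,0,0,0,0]]}'
python3 - <<'E'
from geo import *
from plant import bot, eyes, workorder, get_obs
import cv2
ims=[eyes.capture(n)["color"][:,:,::-1] for n in("top","side")]
r=lambda im,x,y,w,h,k:cv2.resize(im[y:y+h,x:x+w],None,fx=k,fy=k,interpolation=cv2.INTER_CUBIC)
cv2.imwrite("pics/grasp1.png",np.hstack([r(ims[0],340,150,80,100,5),r(ims[1],305,190,80,100,5)]))
go(481,-215,404)
E
```

```text
time: 3.58
tool_pos: [480.6, -217.1, 217.9]
tcp_rot: [-3.142, 0.0, 3.006]
contact_force: [1.1, -0.4, 0.5]
grip_width: 56.5
finger_force: 0.0
time: 3.95
tool_pos: [480.6, -217.0, 217.7]
tcp_rot: [3.142, -0.0, 3.006]
contact_force: [-0.0, 0.5, 0.4]
grip_width: 31.4
finger_force: 30.0
shift [-1.000e-01  2.100e+00 -1.863e+02] turn -0.0 dist 186.0 t 4.05
```

View pics/grasp1.png

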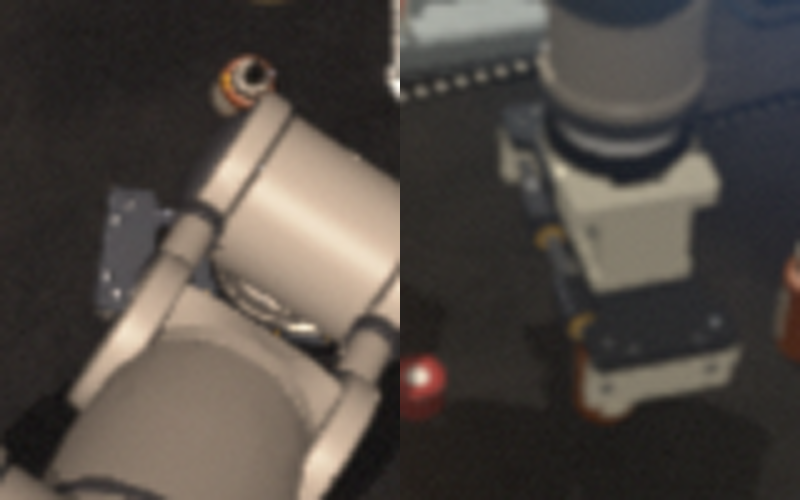

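Run:
```python
from geo import *
S=d["side"];T=d["top"]
def pr(c,X): p=c["K"]@(c["R"]@np.array(X,float)+c["t"]);return (p[:2]/p[2]).round(1)
# bottle appearance (first picture): body edges cols 340.3..353, near body middle; teat col 347, bottom row 274
for x in(472,476,480.6,485): print(x,pr(S,(x,-216.5,0)),pr(S,(x,-216.5,30)),pr(S,(x,-216.5,102)),pr(T,(x,-216.5,102)),pr(T,(x,-216.5,77)))
```

```text
472 [342.1 270.7] [342.5 263.6] [343.6 245.6] [390.2 208.1] [389.2 208.9]
476 [343.4 270.3] [343.8 263.2] [345.  245.2] [390.2 206.8] [389.2 207.6]
480.6 [344.9 269.8] [345.4 262.7] [346.6 244.7] [390.2 205.3] [389.2 206.1]
485 [346.3 269.4] [346.8 262.3] [348.1 244.3] [390.3 203.9] [389.2 204.7]
```

Scaled: -187 mm / 800 = -0.2338, -160 mm / 800 = -0.2.

```bash
python3 shift.py '{"deltas":[[20,0,0,-0.025,0],[20,0,0,-0.075,0],[20,0,0,-0.1375,0],[20,0,0,-0.2,0],[20,0,0,-0.2338,0]]}'
python3 - <<'E'
from geo import *
go(562.5,218.2,404)
E
```

```text
time: 4.68
tool_pos: [480.6, -217.0, 407.5]
tcp_rot: [-3.14, 0.003, 3.006]
contact_force: [0.5, -0.1, -2.0]
grip_width: 31.1
finger_force: 30.0
shift [-22.2 442.3   3. ] turn -0.0 dist 443.0 t 4.675
```

Scaled: 240 mm / 800 = 0.3, 190 mm / 800 = 0.2375.

```bash
python3 shift.py '{"deltas":[[20,-0.0025,0.05,0,0],[20,-0.0063,0.1125,0,0],[20,-0.0088,0.175,0,0],[20,-0.0125,0.2375,0,0],[20,-0.015,0.3,0,0]]}'
python3 shift.py '{"deltas":[[20,-0.0038,0.0625,0,0],[20,-0.0063,0.125,0,0],[20,-0.0088,0.1875,0,0],[20,-0.0113,0.2313,0,0],[20,-0.0125,0.2525,0,0]]}'
python3 shift.py '{"deltas":[[20,0,0,0,0],[20,0,0,0,0]]}'
python3 - <<'E'
from geo import *
go(562.5,218.2,290)
go(562.5,218.2,268)
E
```

```text
time: 5.3
tool_pos: [525.0, 20.7, 404.7]
tcp_rot: [3.142, -0.0, 3.006]
contact_force: [-0.7, -1.3, -0.4]
grip_width: 31.3
finger_force: 30.0
time: 5.92
tool_pos: [562.2, 219.6, 404.3]
tcp_rot: [-3.141, -0.001, 3.008]
contact_force: [-0.1, -0.6, -1.8]
grip_width: 31.4
finger_force: 30.0
time: 6.18
tool_pos: [562.2, 216.7, 404.7]
tcp_rot: [-3.141, -0.0, 3.005]
contact_force: [0.2, -1.1, -1.2]
grip_width: 31.2
finger_force: 30.0
shift [-1.000e-01  1.600e+00  1.147e+02] turn -0.001 dist 115.0 t 6.175
shift [-1.000e-01  1.600e+00  1.367e+02] turn -0.001 dist 137.0 t 6.175
```

Scaled: 97 mm / 800 = 0.1213, 80 mm / 800 = 0.1.

```bash
python3 shift.py '{"deltas":[[20,0,0.002,0.05,0],[20,0,0.002,0.1,0],[20,0,0.002,0.1213,0],[20,0,0.002,0.1213,0]]}'
python3 - <<'E'
from geo import *
from plant import bot, eyes, workorder, get_obs
import cv2
ims=[eyes.capture(n)["color"][:,:,::-1] for n in("wrist","side")]
r=lambda im,x,y,w,h,k:cv2.resize(im[y:y+h,x:x+w],None,fx=k,fy=k,interpolation=cv2.INTER_CUBIC)
cv2.imwrite("pics/over3.png",np.hstack([r(ims[0],180,150,240,300,1.67)[:418],r(ims[1],280,130,65,70,6)[:418]]))
E
```

```text
time: 6.68
tool_pos: [562.3, 218.1, 306.6]
tcp_rot: [-3.14, -0.003, 3.004]
contact_force: [-0.6, -0.0, -0.1]
grip_width: 31.1
finger_force: 30.0
```

View pics/over3.png

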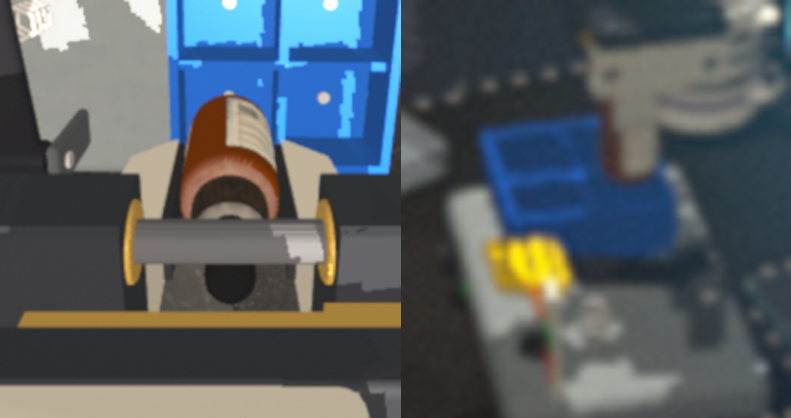

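The wrist crop shows the held bottle upright, the near rim of its base at full-image (322,208), and the c3 dot just beyond it.

Run:
```python
from geo import *
from plant import bot, eyes, workorder, get_obs
np.set_printoptions(precision=1,suppress=True)
c=eyes.capture("wrist")
print(ray(c,322,208,88.9),"dot c3",ray(c,316.5,206.2,50),"dots c2 c4?",ray(c,180+230/1.67,150+3/1.67,50),ray(c,180+323/1.67,150+98/1.67,50))
go(562.5,218.2,268.5)
```

```text
[551.2 222.9  88.9] dot c3 [563.  217.2  50. ] dots c2 c4? [517.  224.6  50. ] [572.  265.3  50. ]
shift [ 0.4 -0.8 40.7] turn -0.001 dist 41.0 t 6.825
```

Scaled: 16 mm / 800 = 0.02, 3.5 mm / 800 = 0.0044.

```bash
python3 shift.py '{"deltas":[[20,0.0044,-0.0019,0,0],[20,0.0044,-0.0019,0.0125,0],[20,0.0044,-0.0019,0.02,0]]}'; python3 shift.py '{"deltas":[[20,0,0,0.01,0],[20,0,0,0.0175,0],[20,0,0,0.0175,0]]}'
```

```text
time: 7.2
tool_pos: [558.5, 218.5, 291.1]
tcp_rot: [-3.141, -0.001, 3.006]
contact_force: [0.0, 0.0, -0.5]
grip_width: 31.6
finger_force: 30.0
time: 7.58
tool_pos: [558.7, 218.5, 277.0]
tcp_rot: [-3.141, -0.001, 3.006]
contact_force: [0.2, -0.4, -1.4]
grip_width: 31.1
finger_force: 30.0
```

Scaled: 8 mm / 800 = 0.01, 4 mm / 800 = 0.005.

```bash
python3 shift.py '{"deltas":[[20,0,0,0.005,0],[20,0,0,0.01,0],[20,0,0,0.01,0]]}';python3 shift.py '{"deltas":[[20,0,0,0.0013,0],[20,0,0,0.0013,0]]}'
```

```text
time: 7.95
tool_pos: [558.7, 218.5, 269.4]
tcp_rot: [-3.141, -0.001, 3.006]
contact_force: [-0.4, -0.6, -1.0]
grip_width: 31.4
finger_force: 30.0
time: 8.2
tool_pos: [558.8, 218.5, 268.8]
tcp_rot: [3.141, 0.0, 3.006]
contact_force: [0.8, -0.2, -0.4]
grip_width: 31.5
finger_force: 30.0
```

Scaled: 1 mm / 800 = 0.0013.

```bash
python3 shift.py '{"deltas":[[20,0,0,0.0013,0],[20,0,0,0.0013,0],[20,0,0,0.0013,0]]}';python3 shift.py '{"deltas":[[50,0,0,0,0],[92,0,0,0,0],[92,0,0,0,0],[92,0,0,0,0],[92,0,0,0,0]]}'; python3 shift.py '{"deltas":[[92,0,0,-0.025,0],[92,0,0,-0.075,0],[92,0,0,-0.1375,0],[92,0,0,-0.17,0],[92,0,0,-0.17,0]]}'
python3 - <<'E'
from geo import *
go(540,-217.5,404)
E
```

```text
time: 8.57
tool_pos: [558.8, 218.5, 267.8]
tcp_rot: [3.142, 0.0, 3.006]
contact_force: [0.4, 0.9, -1.7]
grip_width: 31.6
finger_force: 30.0
time: 9.2
tool_pos: [558.8, 218.5, 267.8]
tcp_rot: [3.141, 0.0, 3.006]
contact_force: [0.3, 0.2, -0.1]
grip_width: 76.5
finger_force: 0.0
time: 9.82
tool_pos: [558.9, 218.6, 406.1]
tcp_rot: [3.14, 0.005, 3.006]
contact_force: [-0.7, 0.1, 0.2]
grip_width: 91.6
finger_force: 0.0
shift [ -40.2 -434.6    1.4] turn -0.0 dist 436.0 t 9.825
```

Scaled: -260 mm / 800 = -0.325, -205 mm / 800 = -0.2563.

```bash
python3 shift.py '{"deltas":[[92,-0.005,-0.0625,0,0],[92,-0.0113,-0.125,0,0],[92,-0.0175,-0.1875,0,0],[92,-0.0238,-0.2563,0,0],[92,-0.0288,-0.325,0,0]]}'; python3 shift.py '{"deltas":[[92,-0.0075,-0.0625,0,0],[92,-0.015,-0.125,0,0],[92,-0.0213,-0.1875,0,0],[92,-0.0225,-0.22,0,0],[92,-0.0225,-0.22,0,0]]}'
python3 - <<'E'
from geo import *
from plant import bot, eyes, workorder, get_obs
import cv2
c=eyes.capture("wrist");cv2.imwrite("pics/wrist3.png",c["color"][:,:,::-1]);pickle.dump(c,open("w3.pkl","wb"))
h=cv2.cvtColor(c["color"],cv2.COLOR_RGB2HSV)
m=cv2.inRange(h,(3,110,60),(14,255,255));m[:,:240]=0;m[:,400:]=0
ys,xs=np.nonzero(m[150:290]);ys+=150
print(len(xs),xs.min(),xs.max(),ys.min(),ys.max(),xs[ys<ys.min()+4].mean())
print(ray(c,xs[ys<ys.min()+4].mean(),ys.min(),0))
go(610,-218.5,404)
E
```

```text
time: 10.45
tool_pos: [545.9, -43.8, 402.0]
tcp_rot: [3.141, -0.003, 3.006]
contact_force: [0.3, -0.5, -0.2]
grip_width: 91.7
finger_force: 0.0
time: 11.08
tool_pos: [539.9, -220.8, 401.7]
tcp_rot: [3.141, -0.003, 3.003]
contact_force: [-0.3, 0.6, -0.2]
grip_width: 91.9
finger_force: 0.0
294 312 339 208 244 320.4
[ 592.05831466 -224.18241591    0.        ]
shift [-69.1  10.6  -2.1] turn -0.002 dist 70.0 t 11.125
```

Scaled: 150 mm / 800 = 0.1875, 130 mm / 800 = 0.1625.

```bash
python3 shift.py '{"deltas":[[92,-0.0625,0.01,0,0],[92,-0.085,0.0131,0.025,0],[92,-0.085,0.0131,0.1,0],[92,-0.085,0.0131,0.1625,0],[92,-0.085,0.0131,0.1875,0]]}'
python3 - <<'E'
from geo import *
go(608.5,-219,217.5)
E
```

```text
time: 11.75
tool_pos: [608.3, -215.5, 249.3]
tcp_rot: [3.139, -0.007, 3.008]
contact_force: [-0.2, -0.4, 0.6]
grip_width: 91.9
finger_force: 0.0
shift [-0.8 -3.6 31.8] turn 0.002 dist 32.0 t 11.75
```

Scaled: 33 mm / 800 = 0.0413, 20 mm / 800 = 0.025.

```bash
python3 shift.py '{"deltas":[[92,0,0,0.025,0],[92,0,0,0.0413,0],[92,0,0,0.0413,0],[60,0,0,0.0413,0],[20,0,0,0.0413,0]]}'; python3 shift.py '{"deltas":[[20,0,0,0,0],[20,0,0,0,0],[20,0,0,0,0],[20,0,0,0,0],[20,0,0,0,0]]}'
```

```text
time: 12.38
tool_pos: [609.4, -217.9, 221.7]
tcp_rot: [-3.141, 0.002, 3.006]
contact_force: [0.3, 0.1, 0.1]
grip_width: 76.3
finger_force: 0.0
time: 13.0
tool_pos: [609.2, -217.9, 220.7]
tcp_rot: [3.142, -0.0, 3.006]
contact_force: [-0.2, 0.2, 0.4]
grip_width: 31.5
finger_force: 29.9
```

Scaled: -187 mm / 800 = -0.2338, -160 mm / 800 = -0.2.

```bash
python3 shift.py '{"deltas":[[20,0,0,-0.025,0],[20,0,0,-0.075,0],[20,0,0,-0.1375,0],[20,0,0,-0.2,0],[20,0,0,-0.2338,0]]}'
python3 - <<'E'
from geo import *
go(519,272.7,404)
E
```

```text
time: 13.62
tool_pos: [609.2, -217.8, 411.0]
tcp_rot: [-3.14, 0.004, 3.006]
contact_force: [0.7, -0.4, -1.4]
grip_width: 31.4
finger_force: 29.9
shift [155.7 473.8   5.8] turn -0.0 dist 499.0 t 13.625
```

Scaled: 240 mm / 800 = 0.3, 190 mm / 800 = 0.2375.

```bash
python3 shift.py '{"deltas":[[20,0.0175,0.05,0,0],[20,0.0375,0.1125,0,0],[20,0.0575,0.175,0,0],[20,0.0775,0.2375,0,0],[20,0.1,0.3,0,0]]}'
python3 shift.py '{"deltas":[[20,0.0213,0.0625,0,0],[20,0.0425,0.125,0,0],[20,0.0625,0.1875,0,0],[20,0.0825,0.25,0,0],[20,0.095,0.2913,0,0]]}'
python3 shift.py '{"deltas":[[20,0,0,0,0],[20,0,0,0.025,0],[20,0,0,0.075,0],[20,0,0,0.1188,0],[20,0,0,0.1188,0]]}'
python3 - <<'E'
from geo import *
from plant import bot, eyes, workorder, get_obs
import cv2
c=eyes.capture("wrist");pickle.dump(c,open("w4.pkl","wb"))
im=c["color"][:,:,::-1]
cv2.imwrite("pics/over1.png",cv2.resize(im[150:350,180:440],None,fx=3,fy=3,interpolation=cv2.INTER_CUBIC))
go(519,272.7,271)
E
```

```text
time: 14.25
tool_pos: [561.8, 32.3, 407.7]
tcp_rot: [3.141, 0.0, 3.006]
contact_force: [1.1, 0.3, 0.1]
grip_width: 31.4
finger_force: 29.9
time: 14.88
tool_pos: [517.8, 274.1, 407.7]
tcp_rot: [3.141, -0.0, 3.007]
contact_force: [0.7, 0.3, -0.6]
grip_width: 31.7
finger_force: 29.9
time: 15.5
tool_pos: [518.2, 270.7, 310.3]
tcp_rot: [-3.138, -0.005, 3.005]
contact_force: [-0.8, -0.1, 0.2]
grip_width: 31.4
finger_force: 29.9
shift [ 0.   1.7 41.4] turn -0.001 dist 41.0 t 15.55
```

View pics/over1.png

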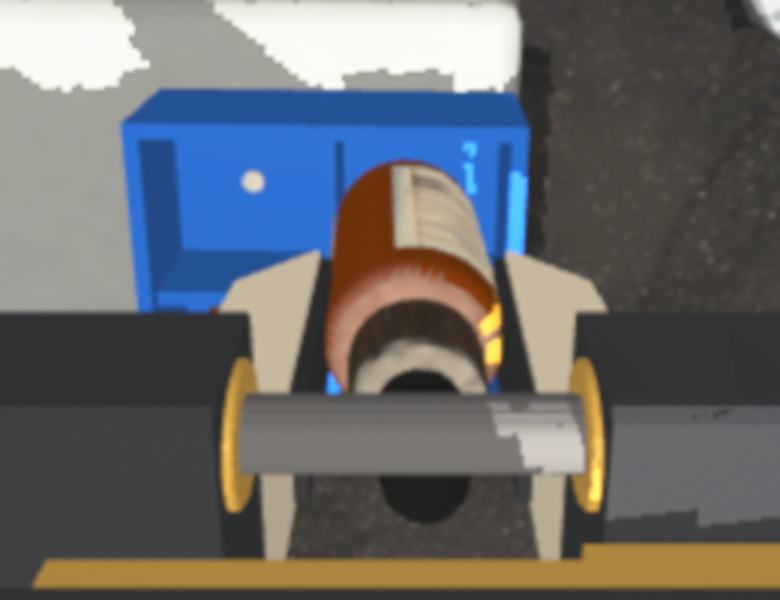

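The near rim of the base is at full-image (315,203), and the c2 dot is at (264,210.7).

Run:
```python
from geo import *
np.set_printoptions(precision=1,suppress=True)
c=pickle.load(open("w4.pkl","rb"))
p=ray(c,315,203.3,89.6);print(p,"centre",p+[16.3,-2.2,0],"c2",ray(c,264,210.7,50))
for u,v in((123,124),(528,127)): print("rim corner",ray(c,180+u/3,150+v/3,82))
```

```text
[501.1 269.8  89.6] centre [517.4 267.6  89.6] c2 [515.  222.8  50. ]
rim corner [485.  202.1  82. ]
rim corner [499.3 300.4  82. ]
```

Scaled: 15 mm / 800 = 0.0188, -3.7 mm / 800 = -0.0046.

```bash
python3 shift.py '{"deltas":[[20,-0.0046,0.0038,0,0],[20,-0.0046,0.0038,0.0075,0],[20,-0.0046,0.0038,0.0188,0],[20,-0.0046,0.0038,0.0188,0]]}'; python3 shift.py '{"deltas":[[20,0,0,0.01,0],[20,0,0,0.0175,0],[20,0,0,0.0175,0]]}'
```

```text
time: 16.05
tool_pos: [522.4, 274.3, 296.9]
tcp_rot: [-3.141, -0.002, 3.006]
contact_force: [-0.1, -1.2, -1.5]
grip_width: 31.3
finger_force: 29.9
time: 16.42
tool_pos: [522.6, 274.4, 283.0]
tcp_rot: [-3.141, -0.001, 3.006]
contact_force: [0.4, 0.1, 0.7]
grip_width: 31.3
finger_force: 29.9
```

Bottom is at about 62 mm, inside the walls, with no contact. Going on to about 271.

Scaled: 11 mm / 800 = 0.0138, 6 mm / 800 = 0.0075.

```bash
python3 shift.py '{"deltas":[[20,0,0,0.0075,0],[20,0,0,0.0138,0],[20,0,0,0.0138,0]]}'; python3 shift.py '{"deltas":[[20,0,0,0.0019,0],[20,0,0,0.0019,0],[20,0,0,0.0019,0]]}'
```

```text
time: 16.8
tool_pos: [522.6, 274.4, 272.2]
tcp_rot: [-3.141, -0.001, 3.006]
contact_force: [0.1, -0.5, -1.4]
grip_width: 31.8
finger_force: 29.9
time: 17.18
tool_pos: [522.7, 274.4, 271.4]
tcp_rot: [3.141, 0.0, 3.006]
contact_force: [-0.2, -0.1, 0.5]
grip_width: 31.7
finger_force: 29.9
```

Scaled: 1 mm / 800 = 0.0013.

```bash
python3 shift.py '{"deltas":[[20,0,0,0.0013,0],[20,0,0,0.0013,0],[20,0,0,0.0013,0]]}';python3 shift.py '{"deltas":[[50,0,0,0,0],[92,0,0,0,0],[92,0,0,0,0],[92,0,0,0,0],[92,0,0,0,0]]}'; python3 shift.py '{"deltas":[[92,0,0,-0.025,0],[92,0,0,-0.075,0],[92,0,0,-0.1375,0],[92,0,0,-0.17,0],[92,0,0,-0.17,0]]}'
python3 - <<'E'
from geo import *
go(430,134,300)
E
```

```text
time: 17.55
tool_pos: [522.8, 274.4, 270.6]
tcp_rot: [3.141, 0.001, 3.006]
contact_force: [-1.6, -1.0, 1.8]
grip_width: 31.3
finger_force: 29.9
time: 18.18
tool_pos: [522.7, 274.4, 270.2]
tcp_rot: [3.142, -0.0, 3.006]
contact_force: [1.4, 0.5, -0.5]
grip_width: 76.9
finger_force: 0.0
time: 18.8
tool_pos: [522.9, 274.5, 408.5]
tcp_rot: [3.139, 0.004, 3.006]
contact_force: [0.1, -0.5, -0.8]
grip_width: 91.4
finger_force: 0.0
shift [  73.5 -152.   107.9] turn -0.0 dist 200.0 t 18.8
```

```bash
python3 - <<'E'
from geo import *
go(471,134,404)
E
python3 shift.py '{"deltas":[[50,0.025,-0.0563,0,0],[0,0.0538,-0.1125,0,0],[0,0.0413,-0.1688,0,0],[0,0.04,-0.1825,0,0],[0,0.04,-0.1825,0,0]]}'
python3 - <<'E'
from geo import *
from plant import bot, eyes, workorder, get_obs
c=eyes.capture("wrist");pickle.dump(c,open("w5.pkl","wb"))
pickle.dump(eyes.capture("side"),open("s5.pkl","wb"))
go(471,134,294)
E
```

```text
shift [  32.4 -146.2    4.1] turn -0.0 dist 150.0 t 18.8
time: 19.42
tool_pos: [471.3, 133.8, 405.4]
tcp_rot: [3.142, -0.001, 3.004]
contact_force: [0.0, -0.3, 0.5]
grip_width: 46.5
finger_force: 0.0
shift [ 1.000e-01 -8.000e-01  1.116e+02] turn 0.0 dist 112.0 t 19.525
```

Scaled: 111 mm / 800 = 0.1388, 90 mm / 800 = 0.1125.

```bash
python3 shift.py '{"deltas":[[0,0,0,0.0625,0],[0,0,0,0.1125,0],[0,0,0,0.1388,0],[0,0,0,0.1388,0],[0,0,0,0.1388,0]]}'; python3 shift.py '{"deltas":[[0,0,0,0.0038,0],[0,0,0,0.0075,0],[0,0,0,0.0113,0],[0,0,0,0.015,0],[0,0,0,0.015,0]]}'
```

```text
time: 20.15
tool_pos: [471.6, 134.8, 296.0]
tcp_rot: [3.141, 0.001, 3.007]
contact_force: [0.0, -0.4, 0.4]
grip_width: 0.4
finger_force: 0.0
time: 20.78
tool_pos: [471.1, 134.1, 283.2]
tcp_rot: [3.142, -0.001, 3.006]
contact_force: [-2.2, 0.7, 3.5]
grip_width: -0.1
finger_force: 1.8
```

Scaled: 14 mm / 800 = 0.0175, 11 mm / 800 = 0.0138.

```bash
python3 shift.py '{"deltas":[[0,0,0,0.005,0],[0,0,0,0.01,0],[0,0,0,0.0138,0],[0,0,0,0.0175,0],[0,0,0,0.0175,0]]}'; python3 shift.py '{"deltas":[[0,0,0,0.0025,0],[0,0,0,0.005,0],[0,0,0,0.0063,0],[0,0,0,0.0063,0],[0,0,0,0.0063,0]]}'
python3 - <<'E'
from geo import *
from plant import bot, eyes, workorder, get_obs
import cv2
s=eyes.capture("side");w=pickle.load(open("w5.pkl","rb"))
r=lambda im,x,y,ww,h,k:cv2.resize(im[y:y+h,x:x+ww,::-1],None,fx=k,fy=k,interpolation=cv2.INTER_CUBIC)
s5=pickle.load(open("s5.pkl","rb"))
top=np.hstack([r(s["color"],280,130,66,70,6),r(s5["color"],280,130,66,70,6)])[:340]
ww=r(w["color"],220,150,264,86,3)
cv2.imwrite("pics/final.png",np.vstack([top,ww[:258,:792]]))
o=get_obs();print(o["tool_pos"],o["contact_force"])
E
```

```text
time: 21.4
tool_pos: [470.7, 134.2, 269.0]
tcp_rot: [-3.142, -0.002, 3.006]
contact_force: [-4.1, 1.7, 5.8]
grip_width: 0.5
finger_force: 3.0
time: 22.02
tool_pos: [470.5, 134.2, 264.2]
tcp_rot: [-3.141, -0.002, 3.006]
contact_force: [-6.3, 0.9, 8.8]
grip_width: 0.3
finger_force: 3.8
[470.4886832  134.22903382 264.21356173] [-5.81162465  1.31363065  7.57360822]
```

View pics/final.png

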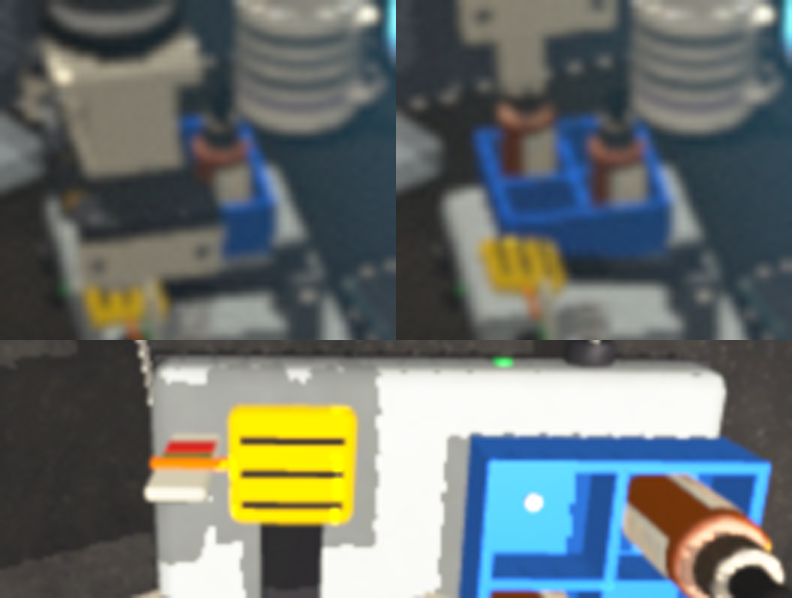

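The picture shows both bottles standing down in diagonal cells 1 and 3. The pad is pressed with the fingertip at about 86 mm and about 8 N, which is half way. I'm handing the job in.

```bash
python3 -c "
from plant import bot, eyes, workorder, get_obs
print(workorder.close_job())"
```

```text
the job is handed in; nothing more can be done
None
```

I handed the job in at about 22 s: both bottles stand upright and released in diagonal cells 1 and 3, and the paddle is held about half way down (fingertips at 86 mm, about 8 N); I judged the pointer from height and force, since the gripper hid the scale.

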